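Third hand at the insert jig: bottle ready, housing held in the sprung vee

ROBOT

A 6-joint arm with a two-finger parallel gripper is mounted at the origin on a cart in front of the work surface, level with it; the furniture and walls round the work are solid. World frame = base frame: x ahead of the robot, y to its left, z up, the work surface at z = 0. Lengths are in mm, angles in rad, forces in N, time in s.
With the tool pointing down it reaches from about 250 to 850 mm from the base axis. Payload 12.5 kg.
Tool frame: the origin (TCP) lies where the fingers leave the gripper's body, on its centre line; the fingertips stand 84 mm ahead of it and the grasp point (between the pads) lies 65 mm ahead of it (robot.pinch_z is the distance from the TCP to the grasp point, in mm); z points along the fingers, y is the direction in which the jaws open and shut (so a half turn about z gives the same grasp; the last joint's range is limited). The gripper opens to 93 mm and grips with 3 to 60 N. Pads are 15 mm wide; open, the fingers measure 128 mm over their backs; the gripper's body (75 mm by 188 mm) begins 65 mm behind the grasp point.
Start: joints at [1.09, 0.351, 1.652, -0, 1.139, -0.085], TCP at [212.019, 507.477, 302.733] pointing down, gripper open.
Joint ranges: [-2.75, 2.75], [-0.79, 2.1], [0.01, 2.65], [-1.57, 4.71], [0.07, 3.14], [-2.87, 2.87]. Speed limits (rad/s): [2.22, 2.22, 2.79, 3.14, 3.14, 3.14].

INTERFACE

Orientations are given as a rotation vector (axis times angle).
In Python, from bench import robot gives the robot as it stands.
- The arm moves only by the tool jog_arm, never from a script. Its arguments are lists of equal length, an entry for each row: "offset": the shift along the tool's x, y, z in mm, a list of three; "rotation": the turn, a rotation vector about the tool's x, y, z in degrees, a list of three. In form: {"offset": [[x, y, z], ...], "rotation": [[ax, ay, az], ...]}. A call has 1 to 5 rows; each row shifts and turns the commanded pose from where the row before left it, along the tool's axes as they then stand; what a row does not reach is not made up. A row lasts 1/8 s, in which the tool goes at most 62.5 mm and 10.7 degrees, less where a joint would pass 70% of its speed; a pose out of reach is approached as far as the arm can. A call is refused whole if a number of a shift passes 62.5 or a number of a turn 10.7, either way. A call with a gripper value outside its range is refused whole. "fingers" is the finger opening in mm, from 0 to 93, set as the call begins (left out, the last holds). The fingers move at their own pace and stop on an object; "force" is the grip in N (left out, the last holds). Time passes only in rows, so rows that do not move let the fingers close. It gives the time, the measured TCP pose, the force and the opening at its end, in the units of the state.
- robot.get_obs(): the state, without advancing time (a new reading comes with each control period).
- robot.read_camera(name): name is "side" or "top" or "wrist"; returns a dict with "pixels" (384x512x3 uint8, red, green, blue), "z_map" (384x512 float32, mm along the optical axis (not along the pixel's ray), 0 where there is no reading), "mtx" (3x3 intrinsics, pixels), "camera_from_world" (4x4, takes a point from world to camera coordinates). Camera axes: x right, y up, looking along -z (the intrinsics and any distortion apply to the point x, -y, -z); pixel columns grow to the right and rows downward; lengths in mm; the calibration is good to about 2 mm. A picture is of the moment at which its call begins.
- robot.job_done(): hands the job in, once; it reports no verdict.
The state is a dict: "time": time; "q": joint angles; "joint_vel": joint speeds; "effort": joint torques, N m; "ee_pos": TCP position; "tool_rot": TCP orientation; "force": force on the tool from outside, world axes, zero at the start; "ft_torque": the same for the moment, N m; "finger_gap": finger opening in mm.
Only numpy, scipy, OpenCV 4.12 (cv2) and the standard library are available. Lean on these libraries where they do the work, as an engineer would, in place of code of your own. Each camera call takes 0.05 s, during which the arm holds its last target. There are 200 camera calls.

TASK

I am about to screw brass inserts into a road-stud housing, so set up my jig and be my third hand: first stand the smaller of the two dosing bottles upright in the ring on the jig's ear and let go of it. Then put the open housing that stands nearest to you, floor down and flat on the jig plate, and push it into the vee of the sprung jaw, against both faces, with a steady 10 N or so (7 to 13 N) and never so hard that the jaw runs against its back stop. Finish while holding it like that, fingers on the housing and still pushing, and leave the other things on the bench where they are.

Things in the scene. Friction and masses are not known exactly. Their poses are not given: they have to be found in the camera images.
- jig: jig fixed on the table: aluminium plate, top at z = 10 mm, x -100 to 156, y -80 to 80 mm, plus an ear (x -90 to 10, y -180 to -80 mm) with the bottle ring; guide block 36 mm high on it at x = 133 to 153. Origin: on the table under the centre of a housing that just touches both faces of the free vee. x: push direction into the vee (away from the robot, turned up to 0.3 rad), z up.
- bottle_ring (a point): centre of the bottle ring, on the plate's top inside the ring: black, 50 mm inner and 58 mm outer diameter, its lip 6 mm high. It lies at jig x = -40 mm, y = -140 mm, z = 10 mm.
- vee_jaw (a joint): travel (m) of the steel vee jaw along jig x: 0 free, back stop at 0.022. Springs push back with 3 N at 0 plus 0.6 N per mm (7 N at 6.7 mm, 10 N at 11.7, 13 N at 16.7); it returns when let go. Jaw z = 11 to 41 mm, 132 mm wide, 90 degree vee open towards the robot; free, its back is at jig x = 102 mm.
- vee_seat (a point): point on the jaw, moving with it, at the plate's top (z = 10 mm): where the centre of the housing's underside stands when it touches both vee faces. At jaw travel 0 it is straight above the jig's origin. Axes as the jig's.
- housing: open round grey fluted housing, like a low pot: 128 mm diameter, 36 mm high, floor 5 mm, wall 5 to 20 mm thick (bosses inside); 0.22 to 0.35 kg. Origin: centre of its underside, z up out of the opening. Grip its wall from above (it may sag in the grip; let it settle flat). Left of the jig; the open one nearest the robot, in front of the rows at the back (closed studs have a lens on top).
- thread_lock: the smaller of the two dosing bottles right of the jig: round body 33 mm diameter up to 70 mm high, then a narrow nozzle, 88 mm in all; 0.06 kg. Origin: centre of its underside, z up. It starts upright.
- silicone_oil: the larger dosing bottle, 38 mm diameter, 105 mm high, stays where it is. Origin: centre of its underside.
- stud_a: closed stud (same round housing with a clear lens on top), 128 mm diameter, 47 mm high, left of the jig, stays where it is. Origin: centre of its underside.
- stud_b: another closed stud, 128 mm diameter, 47 mm high, behind it near the rows, stays where it is. Origin: centre of its underside.
- insert_tray: small black tray of brass inserts, 62 x 90 x 22 mm, right of the jig towards the back, stays where it is. Origin: centre of its underside.
- power_driver: pencil-shaped power screwdriver, 260 mm long, 40 mm high, lying front right, near the robot, stays where it is. Origin: centre of its underside.
- spare_lens: spare clear lens, a disc of 121 mm diameter and 14 mm high lying front left, stays where it is. Origin: centre of its underside.
- dust_brush: flat brush 168 mm long, 10 mm high, lying at the right edge, stays where it is. Origin: centre of its underside.
There are look-alikes about, which are no part of the job. What is shaped like the thread_lock but orange or purple is not meant.

How it is judged:
By the outcome, as a careful person would: the job done as asked, in the order asked, and still so for the second after the job is handed in, while the arm keeps its last pose, push and grip.
It also fails if it takes over 64 s, if anything falls off the work surface, if the arm or the gripper's body presses on something with over 40 N, if the wrist force passes 120 N, or if a joint passes its speed limit or range.

## Working session

There is one attempt and no reset: what is moved stays moved. The work goes in short steps, Python scripts to look and compute and a tool call to move; the robot and the scene stay as the last step left them, time stands still between calls to the robot, and variables do not carry over. Pictures are saved under pics/ and viewed, about 8 in all and at most 12, crops included, and the job is handed in when it is done.

Besides the shell and the picture viewer there is one more tool, called by a JSON object that holds its "api" and its "payload". jog_arm: Moves the arm, as the interface text tells. Its arguments: {"type":"object","properties":{"offset":{"type":"array","items":{"type":"array","items":{"type":"number"}}},"rotation":{"type":"array","items":{"type":"array","items":{"type":"number"}}},"fingers":{"type":"number"},"force":{"type":"number"}},"required":["offset","rotation"]}

```bash
mkdir -p pics; ls; python3 - <<'E'
from bench import robot
import cv2,numpy as np
o=robot.get_obs(); print(o)
for n in("top","side"):
    c=robot.read_camera(n); np.savez(f"{n}0.npz",**c)
    cv2.imwrite(f"pics/{n}0.png",cv2.resize(c["pixels"][...,::-1],(800,600)))
    print(n,c["mtx"],c["camera_from_world"])
E
```

```text
pics
{'time': 0.0, 'q': array([ 1.09037920e+00,  3.51218671e-01,  1.65242450e+00,  4.43311957e-06,
        1.13911433e+00, -8.46114185e-02]), 'joint_vel': array([-0.00105955, -0.00042842,  0.00089218, -0.00052202, -0.0007758 ,
       -0.00074051]), 'effort': array([-1.89510378e-03, -4.97291422e+01, -2.85261047e+01,  6.97770528e-02,
        2.56035622e-02, -1.00991688e-04]), 'ee_pos': array([211.91841677, 507.26159215, 302.21084346]), 'tool_rot': array([-6.17617856e-01, -3.07994886e+00,  1.75525974e-03]), 'force': array([-0.13474354,  1.13994946,  0.69186229]), 'ft_torque': array([0.01886749, 0.00657557, 0.03450796]), 'finger_gap': 92.96148773723455}
top [[406.85509391   0.         260.5052502 ]
 [  0.         406.85509391 187.31111477]
 [  0.           0.           1.        ]] [[ 2.35642972e-02 -9.99417822e-01 -2.46726756e-02 -3.62683771e+01]
 [ 9.96295814e-01  2.14348021e-02  8.32778534e-02 -4.78246310e+02]
 [-8.27005169e-02 -2.65436675e-02  9.96220888e-01 -1.13975120e+03]
 [ 0.00000000e+00  0.00000000e+00  0.00000000e+00  1.00000000e+00]]
side [[364.20569223   0.         253.94961665]
 [  0.         364.20569223 187.56040641]
 [  0.           0.           1.        ]] [[ 9.50554660e-01 -3.10342044e-01  1.15608669e-02 -4.80881250e+02]
 [ 2.05106063e-01  6.55306265e-01  7.26983633e-01 -1.04576903e+02]
 [-2.33189495e-01 -6.88666476e-01  6.86557459e-01 -1.04017131e+03]
 [ 0.00000000e+00  0.00000000e+00  0.00000000e+00  1.00000000e+00]]
```

View pics/top0.png

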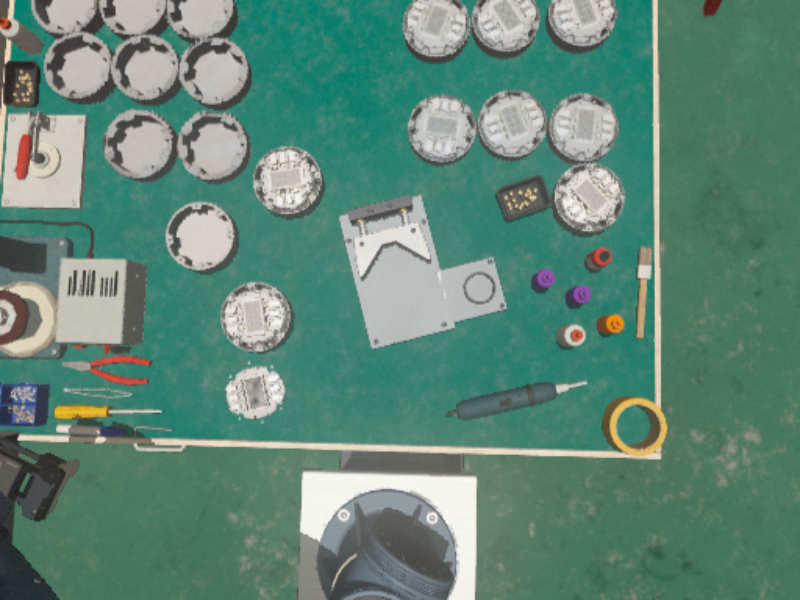

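View pics/side0.png

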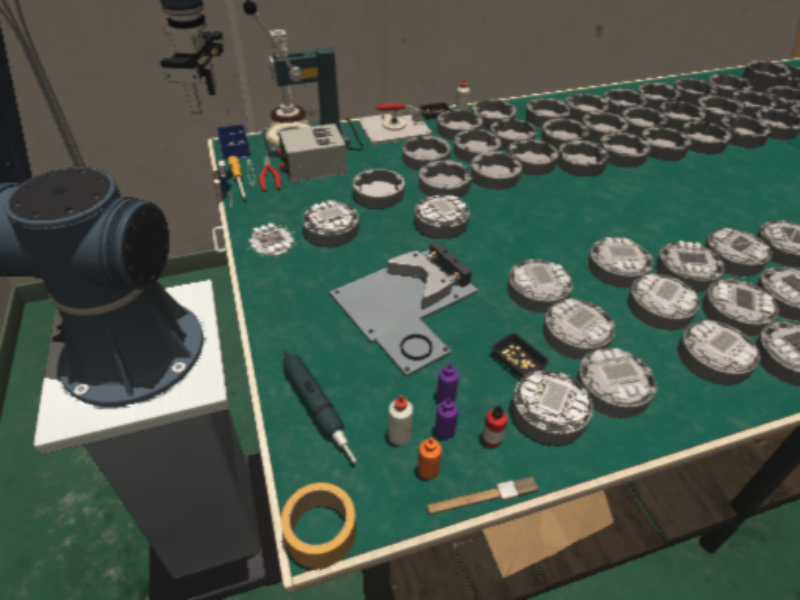

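The top view shows the thread-lock candidates (800-px image): red bottle with black cap (600,258), white one with red cap (571,335), purple (545,279) and (580,294), orange (612,323). Purple and orange are excluded. The red one looks smaller than the white. The open housing nearest me is at (201,237), the closed studs at (288,180) and (257,317), the jig around (405,270), and the ring at (479,288).

```bash
cat > h.py <<'E'
import numpy as np,cv2
def rays(c,uv):
    T=c["camera_from_world"];R=T[:3,:3];o=-R.T@T[:3,3]
    uv=np.atleast_2d(np.asarray(uv,float));K=c["mtx"]
    d=np.c_[(uv[:,0]-K[0,2])/K[0,0],-(uv[:,1]-K[1,2])/K[1,1],-np.ones(len(uv))]
    return o,d@R
def onplane(c,uv,z):
    o,d=rays(c,uv); return o+d*((z-o[2])/d[:,2])[:,None]
def world(c):
    Z=c["z_map"];h,w=Z.shape;v,u=np.mgrid[:h,:w]
    o,d=rays(c,np.c_[u.ravel(),v.ravel()])
    P=(o+d*Z.reshape(-1,1)).reshape(h,w,3);P[Z==0]=np.nan;return P
def proj(c,p):
    T=c["camera_from_world"];q=np.atleast_2d(p)@T[:3,:3].T+T[:3,3];q=q*[1,-1,-1]
    r=q@c["mtx"].T;return r[:,:2]/r[:,2:]
E
python3 - <<'E'
import numpy as np,cv2
from h import *
c=np.load("top0.npz");P=world(c);k=1.5625
s=np.load("side0.npz");S=world(s)
g=lambda Q,u,v,r=9:Q[int(v/k)-r:int(v/k)+r+1,int(u/k)-r:int(u/k)+r+1].reshape(-1,3)
for n,u,v in[("red",600,258),("white",571,335),("orange",612,323),("purp1",545,279),("purp2",580,294)]:
    q=g(P,u,v,8);q=q[q[:,2]>30];b=q[q[:,2]>q[:,2].max()-45]
    print(n,len(q),q.max(0).round(),q.min(0).round(),q[q[:,2]>np.nanmax(q[:,2])-10].mean(0).round(1))
for n,u,v in[("housing",201,237),("studA",257,317),("studB",288,180)]:
    q=g(P,u,v,26);q=q[(q[:,2]>30)];print(n,len(q),cv2.minEnclosingCircle(q[:,:2].astype(np.float32)),np.percentile(q[:,2],[5,50,95]))
print("table z",np.nanmedian(g(P,330,400)[:,2]),"plate z",np.nanmedian(g(P,400,310,4)[:,2]))
m=((c["pixels"].max(2).astype(int)-c["pixels"].min(2)<35)).astype(np.uint8)
H=P[...,2];m=((H>4)&(H<17)&(m>0)).astype(np.uint8)
n,l,st,ce=cv2.connectedComponentsWithStats(m)
lab=l[int(310/k),int(400/k)];print(st[lab])
cs,_=cv2.findContours((l==lab).astype(np.uint8),0,2);ct=max(cs,key=cv2.contourArea)
ap=cv2.approxPolyDP(ct,4,True)[:,0];print(np.c_[ap*k,onplane(c,ap,10)[:,:2]].round(0))
# crops
a=c["pixels"][140:240,300:440,::-1];b=s["pixels"][215:325,180:380,::-1]
cv2.imwrite("pics/crop1.png",np.vstack([cv2.resize(a,(400,286),interpolation=2),cv2.resize(b,(400,220),interpolation=2)]))
E
```

```text
red 147 [ 561. -350.   91.] [ 530. -383.   31.] [ 546.3 -366.2   84.5]
white 191 [ 426. -297.  104.] [ 390. -332.   31.] [ 406.5 -314.5   99. ]
orange 147 [ 446. -371.   87.] [ 413. -401.   31.] [ 430.1 -386.5   80.5]
purp1 133 [ 520. -252.   89.] [ 491. -282.   30.] [ 505.9 -269.4   81.6]
purp2 140 [ 494. -314.   89.] [ 464. -344.   30.] [ 478.9 -329.1   83.5]
housing 383 ((573.9384765625, 356.7609558105469), 64.097412109375) [31.04540032 35.61267412 39.17868399]
studA 1412 ((429.3157653808594, 247.7673797607422), 63.7233772277832) [34.07680977 42.45561582 50.17822325]
studB 1353 ((694.5687255859375, 215.525146484375), 84.33573150634766) [34.01725779 43.23368888 50.23534031]
table z 0.6783444976696273 plate z 10.241315653099264
[ 217  125  108   99 4650]
[[ 419.  195.  662.  -43.]
 [ 406.  212.  629.  -20.]
 [ 419.  222.  612.  -44.]
 [ 431.  259.  542.  -68.]
 [ 389.  244.  570.   10.]
 [ 362.  278.  505.   58.]
 [ 352.  241.  574.   80.]
 [ 358.  225.  604.   69.]
 [ 339.  216.  621.  105.]
 [ 372.  348.  376.   37.]
 [ 506.  308.  456. -207.]
 [ 492.  258.  547. -180.]
 [ 439.  269.  525.  -83.]]
```

View pics/crop1.png

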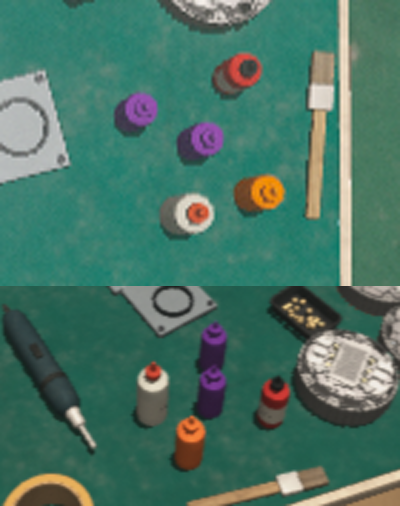

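The crop shows the red bottle with black cap and white label at side-crop (273,403), shorter than the white one with red cap at (153,395). Depth gives 91 mm for the red (mean of its top 84 mm) and 104 mm for the white, so red is thread_lock.

```bash
cat >> h.py <<'E'
from scipy.spatial.transform import Rotation as Ro
def to_tool(o,target):
    R=Ro.from_rotvec(o["tool_rot"]).as_matrix();return R.T@(np.asarray(target,float)-o["ee_pos"])
E
python3 - <<'E'
from h import *
from bench import robot
c=np.load("top0.npz");P=world(c)
J=np.array([(-100,80),(-90,-180),(10,-180),(156,80),(156,-80),(10,-80)],float)
W=np.array([(376,37),(456,-207),(547,-180),(621,105),(662,-43),(525,-83)],float)
a=J-J.mean(0);b=W-W.mean(0);th=np.arctan2((a[:,0]*b[:,1]-a[:,1]*b[:,0]).sum(),(a*b).sum())
R=np.array([[np.cos(th),-np.sin(th)],[np.sin(th),np.cos(th)]]);t=W.mean(0)-R@J.mean(0)
print("th",th,"org",t,"res",(J@R.T+t-W).round(1).tolist(),"ring",R@[-40,-140]+t)
# dark ring
r0=R@[-40,-140]+t;u,v=proj(c,[*r0,16])[0]
g=c["pixels"].max(2);m=np.zeros_like(g);
yy,xx=np.mgrid[:g.shape[0],:g.shape[1]];m=((g<90)&(np.hypot(xx-u,yy-v)<16)).astype(np.uint8)
cs,_=cv2.findContours(m,0,1);ct=max(cs,key=cv2.contourArea);e=cv2.fitEllipse(ct);print("ell",e,u,v,"ring meas",onplane(c,[e[0]],15))
o=robot.get_obs();print(Ro.from_rotvec(o["tool_rot"]).as_matrix().round(3));print(to_tool(o,[546,-366,302]),to_tool(o,[546,-366,115]))
E
```

```text
th 0.2736911185982579 org [492.16365791 -10.46333802] res [[-1.7, 2.5], [-1.8, -1.1], [3.4, -1.1], [-0.3, 3.7], [2.0, -2.3], [-1.6, -1.8]] ring [ 491.49264667 -156.06398961]Traceback (most recent call last):
  File "<stdin>", line 13, in <module>
cv2.error: OpenCV(4.12.0) /io/opencv/modules/imgproc/src/shapedescr.cpp:361: error: (-201:Incorrect size of input array) There should be at least 5 points to fit the ellipse in function 'fitEllipseNoDirect'
```

{"api": "jog_arm", "payload": {"offset": [[-42,-44,0],[-42,-44,0],[-42,-44,0],[-42,-44,0],[-42,-44,0]], "rotation": [[0,0,0],[0,0,0],[0,0,0],[0,0,0],[0,0,0]], "fingers": 75}}

```text
time: 0.72
ee_pos: [321.2, 221.7, 302.7]
tool_rot: [0.617, 3.08, 0.0]
force: [0.8, 0.2, -0.2]
finger_gap: 75.0
```

{"api": "jog_arm", "payload": {"offset": [[-42,-44,0],[-42,-44,0],[-42,-44,0],[-42,-44,0],[-42,-44,0]], "rotation": [[0,0,0],[0,0,0],[0,0,0],[0,0,0],[0,0,0]]}}

```text
time: 1.35
ee_pos: [430.2, -62.6, 302.7]
tool_rot: [0.618, 3.08, 0.0]
force: [0.8, 1.1, 0.3]
finger_gap: 75.2
```

{"api": "jog_arm", "payload": {"offset": [[-42,-44,0],[-42,-44,0],[-42,-44,0],[-42,-44,0],[0,0,0]], "rotation": [[0,0,0],[0,0,0],[0,0,0],[0,0,0],[0,0,0]]}}

```text
time: 1.98
ee_pos: [517.3, -290.6, 301.6]
tool_rot: [-0.622, -3.079, -0.0]
force: [-0.1, 0.8, -0.3]
finger_gap: 74.6
```

```bash
python3 - <<'E'
from h import *
from bench import robot
o=robot.get_obs();print(o["time"],o["ee_pos"],o["tool_rot"],o["finger_gap"],o["q"]);print(to_tool(o,[546,-366,115]))
c=robot.read_camera("wrist");np.savez("w1.npz",**c)
cv2.imwrite("pics/w1.png",c["pixels"][...,::-1]);P=world(c)
hsv=cv2.cvtColor(c["pixels"],cv2.COLOR_RGB2HSV)
red=((hsv[...,0]<6)|(hsv[...,0]>172))&(hsv[...,1]>130)
q=P[red&(P[...,2]>50)];print(len(q),q.min(0),q.max(0),np.median(q,0))
print("proj red",proj(c,[546,-366,70]))
E
```

```text
1.975 [ 517.34191979 -290.59290509  301.56577675] [-6.22142866e-01 -3.07856285e+00 -2.18248448e-05] 74.62424365566375 [-5.90136097e-01  4.30786614e-01  1.53609486e+00 -3.14102144e-04
  1.17545141e+00 -1.76200505e+00]
[-55.83696908 -58.33424243 186.5305702 ]
819 [ 399.21655054 -382.77655218   50.36853124] [ 561.82478231 -307.9303941   218.54901197] [ 532.77196634 -354.05694791   65.95508744]
proj red [[201.63540003 229.38969832]]
```

View pics/w1.png

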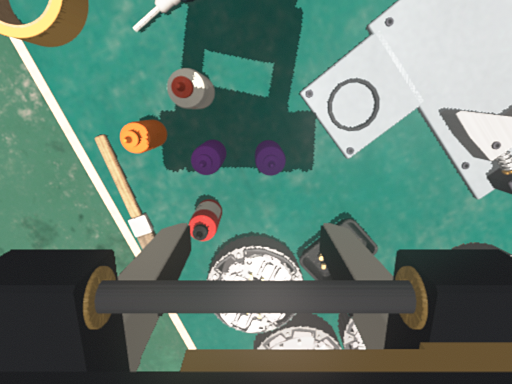

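The wrist view shows the red bottle at (204,225), the ring at (354,103) and the purple bottles at (208,158) and (270,158). I'll measure the bottle and ring here.

```bash
python3 - <<'E'
from h import *
c=np.load("w1.npz");P=world(c)
w=P[185:250,180:230].reshape(-1,3)
for lo,hi in((40,66),(60,74),(76,95)):
    q=w[(w[:,2]>lo)&(w[:,2]<hi)];print(lo,len(q),q[:,:2].min(0),q[:,:2].max(0),cv2.minEnclosingCircle(q[:,:2].astype(np.float32)))
g=c["pixels"].max(2);m=(g<100).astype(np.uint8);m[:]*=1
yy,xx=np.mgrid[:384,:512];m&=(np.hypot(xx-354,yy-103)<36).astype(np.uint8)
for mode in(0,):
    cs,h=cv2.findContours(m,cv2.RETR_CCOMP,1)
    for k in cs:
        if len(k)>40:
            e=cv2.fitEllipse(k)
            p=onplane(c,k[:,0].astype(float),16)[:,:2].astype(np.float32);print(e,onplane(c,[e[0]],14),cv2.minEnclosingCircle(p))
E
```

```text
40 518 [ 529.76772016 -382.77655218] [ 561.82478231 -351.56039186] ((545.8099365234375, -367.8050537109375), 16.32626724243164)
60 381 [ 531.03997323 -382.77655218] [ 561.82478231 -352.58597033] ((546.3889770507812, -368.12359619140625), 15.726384162902832)
76 155 [ 538.47397474 -376.23343457] [ 553.97847179 -360.84245243] ((546.3380737304688, -368.35882568359375), 8.067635536193848)
((351.9313049316406, 104.09418487548828), (45.620086669921875, 48.012088775634766), 49.47663497924805) [[ 490.2135609 -158.2735429   14.       ]] ((493.85955810546875, -153.48123168945312), 25.473031997680664)
```

{"api": "jog_arm", "payload": {"offset": [[-28,-30,20],[-28,-30,40],[0,0,50],[0,0,50],[0,0,22]], "rotation": [[0,0,0],[0,0,0],[0,0,0],[0,0,0],[0,0,0]]}}

```text
time: 2.65
ee_pos: [544.8, -362.8, 118.4]
tool_rot: [-0.615, -3.077, -0.003]
force: [0.6, 0.1, 0.9]
finger_gap: 75.1
```

{"api": "jog_arm", "payload": {"offset": [[0,0,0],[0,0,0],[0,0,0],[0,0,0],[0,0,0]], "rotation": [[0,0,0],[0,0,0],[0,0,0],[0,0,0],[0,0,0]], "fingers": 20, "force": 15}}

```text
time: 3.28
ee_pos: [545.7, -364.7, 121.3]
tool_rot: [0.618, 3.08, -0.0]
force: [1.0, 0.3, 3.0]
finger_gap: 32.2
```

{"api": "jog_arm", "payload": {"offset": [[0,0,-55],[0,0,-60],[33,42.5,0],[33,42.5,0],[33,42.5,0]], "rotation": [[0,0,0],[0,0,0],[0,0,0],[0,0,0],[0,0,0]], "force": 20}}

```text
time: 3.9
ee_pos: [502.7, -207.3, 235.9]
tool_rot: [0.618, 3.08, -0.0]
force: [-0.4, 0.1, -0.5]
finger_gap: 32.2
```

{"api": "jog_arm", "payload": {"offset": [[32,42.5,0],[0,0,30],[0,0,20],[0,0,0],[0,0,0]], "rotation": [[0,0,0],[0,0,0],[0,0,0],[0,0,0],[0,0,0]]}}

```text
time: 4.53
ee_pos: [490.6, -157.4, 186.5]
tool_rot: [0.618, 3.079, -0.0]
force: [-0.0, -0.1, 0.0]
finger_gap: 32.1
```

```bash
python3 - <<'E'
from h import *
from bench import robot
o=robot.get_obs();print(o["time"],o["ee_pos"],o["tool_rot"],o["finger_gap"],o["force"]);print(to_tool(o,[490.5,-157.5,132]))
im=[]
for n in("top","wrist"):
    c=robot.read_camera(n);np.savez(n+"2.npz",**c);im.append(c["pixels"][...,::-1])
    print(n,proj(c,[[490.5,-157.5,16],[*o["ee_pos"][:2],80]]))
s=robot.read_camera("side");np.savez("side2.npz",**s);u,v=proj(s,[490.5,-157.5,40])[0].astype(int)
cr=s["pixels"][v-60:v+60,u-80:u+80,::-1]
cv2.imwrite("pics/p2.png",np.vstack([cv2.resize(cr,(512,384),interpolation=2)[:300],im[1][:260]]))
E
```

```text
4.525 [ 490.57688129 -157.4156818   186.48870597] [ 6.17771332e-01  3.07942264e+00 -2.79230427e-04] 32.057824280726315 [-0.01469769 -0.05604216  0.01680765]
[ 0.08384836 -0.10668095 54.4886565 ]
top [[306.90116199 184.3677862 ]
 [308.98218065 182.1898551 ]]
wrist [[255.11899975 194.91709687]
 [255.28262047 221.77157277]]
```

View pics/p2.png

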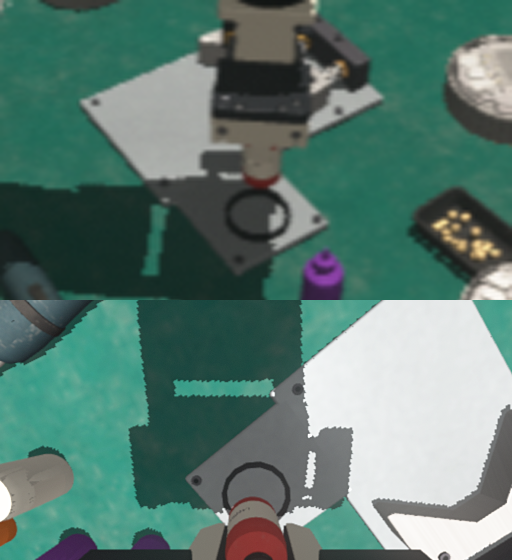

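The bottle hangs over the ring: the ring centre is at wrist (256,195) against (255,195) predicted. I'll lower it and release.

{"api": "jog_arm", "payload": {"offset": [[0,0,35],[0,0,15],[0,0,5],[0,0,0.5],[0,0,0]], "rotation": [[0,0,0],[0,0,0],[0,0,0],[0,0,0],[0,0,0]]}}

```text
time: 5.3
ee_pos: [490.6, -157.3, 130.9]
tool_rot: [0.618, 3.079, -0.0]
force: [-0.1, 0.4, 0.2]
finger_gap: 32.2
```

{"api": "jog_arm", "payload": {"offset": [[0,0,0],[0,0,0],[0,0,0],[0,0,0],[0,0,0]], "rotation": [[0,0,0],[0,0,0],[0,0,0],[0,0,0],[0,0,0]], "fingers": 75}}

```text
time: 5.92
ee_pos: [490.3, -157.2, 130.2]
tool_rot: [-0.618, -3.08, -0.0]
force: [0.0, -0.4, -0.1]
finger_gap: 73.7
```

{"api": "jog_arm", "payload": {"offset": [[0,0,-56],[0,0,-57],[0,0,-57],[4,56,0],[4,56,0]], "rotation": [[0,0,0],[0,0,0],[0,0,0],[0,0,0],[0,0,0]]}}

```text
time: 6.55
ee_pos: [526.4, -49.8, 301.1]
tool_rot: [0.62, 3.078, 0.0]
force: [0.4, -0.3, -0.7]
finger_gap: 75.0
```

{"api": "jog_arm", "payload": {"offset": [[4,57,0],[5,57,0],[5,57,0],[5,57,0],[5,57,0]], "rotation": [[0,0,0],[0,0,0],[0,0,0],[0,0,0],[0,0,0]]}}

```text
time: 7.18
ee_pos: [614.1, 223.4, 300.2]
tool_rot: [0.618, 3.08, -0.0]
force: [-0.5, -1.1, 0.6]
finger_gap: 75.0
```

{"api": "jog_arm", "payload": {"offset": [[4,57,0],[4,57,0],[0,0,0]], "rotation": [[0,0,0],[0,0,0],[0,0,0]]}}

```text
time: 7.55
ee_pos: [650.2, 333.0, 298.8]
tool_rot: [-0.612, -3.08, 0.0]
force: [-0.8, -0.5, -0.0]
finger_gap: 74.9
```

```bash
python3 - <<'E'
from h import *
from bench import robot
o=robot.get_obs();print(o["time"],o["ee_pos"],o["tool_rot"],o["q"])
c=robot.read_camera("wrist");np.savez("w3.npz",**c);P=world(c)
t=robot.read_camera("top");np.savez("top3.npz",**t);T=world(t)
q=T.reshape(-1,3);q=q[(np.hypot(q[:,0]-490,q[:,1]+157)<24)&(q[:,2]>40)];print("bottle",q.min(0),q.max(0),q[q[:,2]>77].mean(0))
q=P.reshape(-1,3);q=q[(np.hypot(q[:,0]-574,q[:,1]-357)<80)&(q[:,2]>28)&(q[:,2]<45)]
(cx,cy),r=cv2.minEnclosingCircle(q[:,:2].astype(np.float32));print(cx,cy,r,np.percentile(q[:,2],[5,50,95]))
# wall inner radius by angle
d=q[:,:2]-[cx,cy];a=np.degrees(np.arctan2(d[:,1],d[:,0]))//10*10;rr=np.hypot(*d.T)
print([(int(k),round(rr[a==k].min()),round(rr[a==k].max())) for k in np.unique(a)])
im=c["pixels"][...,::-1].copy()
for k in range(0,360,30):
    p=proj(c,[cx+64*np.cos(np.radians(k)),cy+64*np.sin(np.radians(k)),36])[0];cv2.putText(im,str(k),tuple(int(z) for z in p),0,.4,(0,0,255),1)
cr=t["pixels"][150:220,270:340,::-1]
cv2.imwrite("pics/p3.png",np.hstack([im,cv2.resize(cr,(280,384),interpolation=2)]))
E
```

```text
7.55 [650.1634374  333.02564893 298.77323818] [-6.12269091e-01 -3.08037601e+00  2.59814298e-04] [ 4.09567085e-01  6.96173266e-01  1.10687636e+00  4.20323829e-04
  1.33942429e+00 -7.68911404e-01]
bottle [ 475.60267016 -175.1193094    40.38681042] [ 505.89114872 -142.29895744   98.29969723] [ 491.04082604 -158.13566031   85.68903787]
573.522705078125 355.22613525390625 63.83230209350586 [30.23446709 35.50900246 36.91958072]
[(-180, 49, 63), (-170, 49, 63), (-160, 57, 63), (-150, 58, 63), (-140, 58, 63), (-130, 58, 64), (-120, 58, 64), (-110, 58, 63), (-100, 56, 63), (-90, 49, 64), (-80, 49, 63), (-70, 58, 63), (-60, 58, 63), (-50, 49, 63), (-40, 49, 63), (-30, 49, 63), (-20, 58, 63), (-10, 54, 64), (0, 50, 64), (10, 50, 63), (20, 58, 64), (30, 58, 63), (40, 58, 64), (50, 58, 63), (60, 58, 64), (70, 58, 63), (80, 52, 64), (90, 49, 64), (100, 50, 64), (110, 58, 63), (120, 58, 63), (130, 49, 63), (140, 49, 64), (150, 50, 63), (160, 58, 63), (170, 52, 64)]
```

View pics/p3.png

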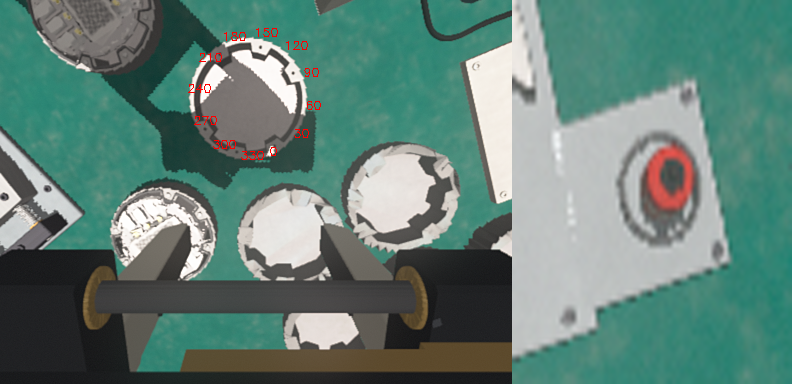

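The bottle stands upright inside the ring (right crop, about (668,185)). The housing centre is (573.5, 355.2), and its boss-free wall arc runs from -160 to -100 deg. I'll grip at -130 deg.

{"api": "jog_arm", "payload": {"offset": [[49,-33.5,0],[48.5,-33.5,0],[0,0,60],[0,0,60],[0,0,20]], "rotation": [[0,0,0],[0,0,0],[0,0,8.75],[0,0,8.75],[0,0,0]], "fingers": 50}}

```text
time: 8.28
ee_pos: [533.4, 303.8, 157.9]
tool_rot: [-1.078, -2.947, 0.005]
force: [-0.9, -0.6, -0.2]
finger_gap: 50.1
```

{"api": "jog_arm", "payload": {"offset": [[0,0,0],[0,0,0]], "rotation": [[0,0,0],[0,0,0]]}}

```text
time: 8.52
ee_pos: [535.6, 305.7, 162.5]
tool_rot: [1.076, 2.949, 0.004]
force: [-0.3, 0.8, 0.4]
finger_gap: 50.0
```

```bash
python3 - <<'E'
from h import *
from bench import robot
o=robot.get_obs();print(o["time"],o["ee_pos"],o["finger_gap"]);R=Ro.from_rotvec(o["tool_rot"]).as_matrix();print(R.round(3))
print(to_tool(o,[534.3,308.5,94]))
E
```

```text
8.525 [535.64982779 305.7022699  162.54474537] 50.03671104169787
[[-0.765  0.644  0.003]
 [ 0.644  0.765  0.001]
 [-0.001  0.003 -1.   ]]
[ 2.93088764  1.06419464 68.5442108 ]
```

{"api": "jog_arm", "payload": {"offset": [[3,1,30],[0,0,25],[0,0,13],[0,0,0],[0,0,0]], "rotation": [[0,0,0],[0,0,0],[0,0,0],[0,0,0],[0,0,0]]}}

```text
time: 9.15
ee_pos: [533.6, 308.5, 93.6]
tool_rot: [1.078, 2.949, 0.002]
force: [-0.8, 0.0, -0.5]
finger_gap: 49.9
```

{"api": "jog_arm", "payload": {"offset": [[0,0,0],[0,0,0],[0,0,0],[0,0,0],[0,0,0]], "rotation": [[0,0,0],[0,0,0],[0,0,0],[0,0,0],[0,0,0]], "fingers": 0, "force": 45}}

```text
time: 9.78
ee_pos: [533.2, 308.2, 92.6]
tool_rot: [1.079, 2.95, 0.001]
force: [-1.1, -2.9, 6.2]
finger_gap: 9.0
```

{"api": "jog_arm", "payload": {"offset": [[0,0,-20],[0,0,-35],[0,0,-35],[0,0,0],[0,0,0]], "rotation": [[0,0,0],[0,0,0],[0,0,0],[0,0,0],[0,0,0]]}}

```text
time: 10.4
ee_pos: [532.3, 307.9, 181.4]
tool_rot: [-1.078, -2.949, 0.002]
force: [-0.8, -0.4, -4.0]
finger_gap: 8.2
```

{"api": "jog_arm", "payload": {"offset": [[-10,-28,0],[-18,-47,0],[-18,-47,0],[-18,-47,0],[-18,-47,0]], "rotation": [[0,0,0],[0,0,0],[0,0,0],[0,0,0],[0,0,0]]}}

```text
time: 11.02
ee_pos: [454.8, 88.8, 181.1]
tool_rot: [-1.078, -2.949, 0.002]
force: [1.2, 0.5, -3.7]
finger_gap: 8.0
```

{"api": "jog_arm", "payload": {"offset": [[-18,-47,0],[-18,-47,0],[-9,-29,0],[0,0,0],[0,0,0]], "rotation": [[0,0,0],[0,0,0],[0,0,6.3],[0,0,7],[0,0,7]]}}

```text
time: 11.65
ee_pos: [410.4, -33.1, 181.2]
tool_rot: [-1.588, -2.708, 0.001]
force: [0.0, 0.5, -3.1]
finger_gap: 8.1
```

{"api": "jog_arm", "payload": {"offset": [[0,0,0],[0,0,0],[0,0,0]], "rotation": [[0,0,7],[0,0,7],[0,0,0]]}}

```text
time: 12.02
ee_pos: [410.7, -32.7, 181.4]
tool_rot: [-1.899, -2.5, 0.002]
force: [0.7, 0.4, -4.3]
finger_gap: 8.5
```

```bash
python3 - <<'E'
from h import *
from bench import robot
o=robot.get_obs();print(o["time"],o["ee_pos"],o["finger_gap"],o["force"],o["ft_torque"],o["q"]);R=Ro.from_rotvec(o["tool_rot"]).as_matrix();print(R.round(3))
print(to_tool(o,[412.3,-32.9,110]))
im=[]
for n in("wrist","side"):
    c=robot.read_camera(n);np.savez(n+"4.npz",**c);im.append(c["pixels"][...,::-1])
P=world(np.load("wrist4.npz")).reshape(-1,3);S=world(np.load("side4.npz")).reshape(-1,3)
u,v=proj(np.load("side4.npz"),[470,-16,90])[0].astype(int);print(u,v)
cr=cv2.resize(im[1][max(0,v-90):v+90,u-120:u+120],(512,384),interpolation=2)
cv2.imwrite("pics/p4.png",cv2.resize(np.vstack([im[0],cr]),(400,600)))
E
```

```text
12.025 [410.67564312 -32.65985618 181.39967196] 8.469148307594267 [ 0.70109616  0.42653479 -4.26823416] [-0.10691866  0.18822351 -0.04187668] [-1.92444965e-01  2.98179152e-01  2.09925985e+00 -8.68458408e-05
  7.46326559e-01 -4.64153263e-01]
[[-0.268  0.963 -0.002]
 [ 0.963  0.268  0.   ]
 [ 0.001 -0.002 -1.   ]]
[-0.733066    1.64088092 71.39593465]
244 171
```

View pics/p4.png

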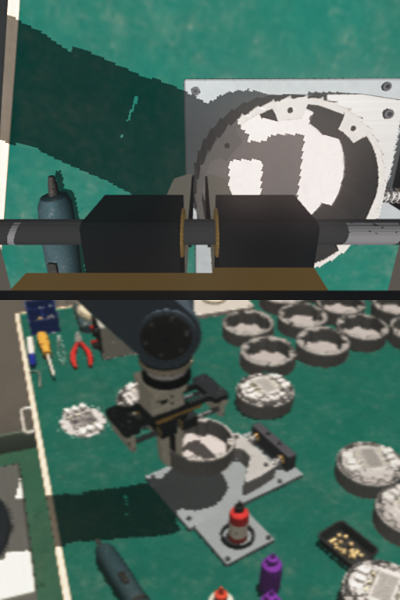

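The housing is held at its near wall over the jig (side crop about (205,445)), and the bottle stands in the ring at (238,530). I'll measure sag and centre from depth.

```bash
python3 - <<'E'
from h import *
for n in("wrist","side"):
    c=np.load(n+"4.npz");P=world(c).reshape(-1,3)
    q=P[(np.hypot(P[:,0]-471,P[:,1]+16)<72)&(P[:,2]>105)&(P[:,2]<150)]
    r=np.hypot(q[:,0]-471,q[:,1]+16);q=q[(r>50)]
    A=np.c_[q[:,:2]-[471,-16],np.ones(len(q))]
    k=np.ones(len(q),bool)
    for _ in range(8):
        s=np.linalg.lstsq(A[k],q[k,2],rcond=None)[0];e=q[:,2]-A@s;k=(e>-2.5)&(e<4)
    print(n,k.sum(),s,cv2.minEnclosingCircle(q[k,:2].astype(np.float32)))
t=np.load("top3.npz");P=world(t).reshape(-1,3)
# jaw/guide edges in jig frame
th=.2737;R=np.array([[np.cos(th),-np.sin(th)],[np.sin(th),np.cos(th)]])
J=(P[:,:2]-[492.2,-10.5])@R
jw=(np.abs(J[:,1])<75)&(J[:,0]>0)&(J[:,0]<175)&(P[:,2]>30)&(P[:,2]<52)
for lo in range(-72,73,12):
    k=jw&(J[:,1]>=lo)&(J[:,1]<lo+12);print(lo+6,np.round(np.percentile(J[k,0],[1,99]),1) if k.sum() else None,end=" ")
print("y extent",np.percentile(J[jw&(J[:,0]<100),1],[0.5,99.5]))
E
```

```text
wrist 7385 [-7.91054895e-02 -1.99758354e-02  1.19572117e+02] ((464.80706787109375, -12.504500389099121), 66.46244812011719)
side 169 [-7.90821653e-02 -1.98953819e-02  1.19863846e+02] ((464.3866882324219, -15.355579376220703), 65.54997253417969)
-66 [31.5 97.6] -54 [ 34.7 151.1] -42 [ 47.9 151. ] -30 [ 58.6 151.1] -18 [ 70.4 152. ] -6 [ 78.9 151.4] 6 [ 78.5 152. ] 18 [ 69. 152.] 30 [ 58.3 152.2] 42 [ 46.2 152. ] 54 [ 34.8 151.2] 66 [30.8 84.5] 78 None y extent [-65.40620002  64.38422804]
```

{"api": "jog_arm", "payload": {"offset": [[-1,0,30],[0,0,25],[0,0,11],[0,0,0]], "rotation": [[0,0,0],[0,0,0],[0,0,0],[0,0,0]]}}

```text
time: 12.62
ee_pos: [411.3, -33.7, 115.9]
tool_rot: [-1.899, -2.501, 0.001]
force: [0.2, 0.7, -3.4]
finger_gap: 8.3
```

{"api": "jog_arm", "payload": {"offset": [[0,0,0],[0,0,3],[0,0,3],[0,0,3],[0,0,0]], "rotation": [[0,0,0],[0,0,0],[0,0,0],[0,0,0],[0,0,0]], "force": 6}}

```text
time: 13.25
ee_pos: [411.6, -33.7, 107.1]
tool_rot: [1.901, 2.501, 0.0]
force: [-1.3, -0.3, 0.2]
finger_gap: 9.4
```

{"api": "jog_arm", "payload": {"offset": [[0,0,0],[0,0,0],[0,0,0]], "rotation": [[0,0,0],[0,0,0],[0,0,0]], "fingers": 22}}

```text
time: 13.62
ee_pos: [411.7, -33.7, 107.3]
tool_rot: [1.901, 2.501, 0.0]
force: [0.7, -0.2, -0.1]
finger_gap: 21.6
```

```bash
cat > rim.py <<'E'
from h import *
from bench import robot
import sys
from scipy.optimize import least_squares
th=.2737;R=np.array([[np.cos(th),-np.sin(th)],[np.sin(th),np.cos(th)]])
def jig(p): return (np.asarray(p)[...,:2]-[492.2,-10.5])@R
if __name__=="__main__":
    o=robot.get_obs();print(o["time"],o["ee_pos"],o["finger_gap"],o["force"],"TCP jig",jig(o["ee_pos"]),o["ee_pos"][2])
    print("tool force jig",o["force"][:2]@R)
    c=robot.read_camera("wrist");np.savez("wl.npz",**c);P=world(c).reshape(-1,3)
    J=np.c_[jig(P),P[:,2]];c0=np.array([float(sys.argv[1]),0])
    q=J[(np.hypot(*(J[:,:2]-c0).T)<70)&(np.hypot(*(J[:,:2]-c0).T)>48)&(J[:,2]>35)&(J[:,2]<60)&(J[:,0]<c0[0]+50)]
    for _ in range(3):
        s=np.linalg.lstsq(np.c_[q[:,:2],np.ones(len(q))],q[:,2],rcond=None)[0];q=q[abs(q[:,2]-np.c_[q[:,:2],np.ones(len(q))]@s)<3]
    print("rim plane",s,len(q))
    # outer edge: max radius per 10 deg
    d=q[:,:2]-c0;a=np.degrees(np.arctan2(d[:,1],d[:,0]))//6
    E=np.array([q[a==k][np.argmax(np.hypot(*d[a==k].T)),:2] for k in np.unique(a)])
    f=least_squares(lambda p:np.hypot(*(E-p).T)-63.5,c0,loss="soft_l1");print("housing centre jig",f.x,"res",np.median(abs(f.fun)))
E
python3 rim.py -25
```

```text
13.625 [411.66743611 -33.73751884 107.32895888] 21.560572960631806 [ 0.72118783 -0.21342381 -0.14734149] TCP jig [-83.81593016  -0.6049638 ] 107.32895887927621
tool force jig [ 0.63665584 -0.40041348]
rim plane [-1.86474535e-03 -7.05177136e-04  4.54891851e+01] 5896
housing centre jig [-25.48773663   1.83253766] res 0.5127728635487614
```

{"api": "jog_arm", "payload": {"offset": [[0,0,2.5],[0,0,0],[0,0,0],[0,0,0]], "rotation": [[0,0,0],[0,0,0],[0,0,0],[0,0,0]]}}

```text
time: 14.18
ee_pos: [411.6, -33.7, 104.8]
tool_rot: [1.901, 2.501, 0.0]
force: [-0.2, -0.3, 0.4]
finger_gap: 21.9
```

{"api": "jog_arm", "payload": {"offset": [[0,0,0],[0,0,0],[0,0,0],[0,0,0]], "rotation": [[0,0,0],[0,0,0],[0,0,0],[0,0,0]], "fingers": 0, "force": 25}}

```text
time: 14.68
ee_pos: [411.5, -33.7, 104.8]
tool_rot: [1.901, 2.501, 0.0]
force: [-1.5, -0.7, 2.8]
finger_gap: 9.0
```

{"api": "jog_arm", "payload": {"offset": [[-1,6,0],[-1.5,8,0],[0,6,0],[0,0,0],[0,0,0]], "rotation": [[0,0,0],[0,0,0],[0,0,0],[0,0,0],[0,0,0]]}}

```text
time: 15.3
ee_pos: [432.1, -30.8, 104.9]
tool_rot: [1.9, 2.5, 0.002]
force: [2.9, 1.6, 1.5]
finger_gap: 9.2
```

```bash
python3 rim.py -5
```

```text
15.3 [432.09550773 -30.81156853 104.89888679] 9.248915044155455 [2.93830096 1.64775445 1.45182086] TCP jig [-63.35737321  -3.30954194] 104.89888679347145
tool force jig [3.27431045 0.79221105]
rim plane [-9.47706666e-03  3.94832323e-03  4.52041647e+01] 6404
housing centre jig [-3.74666541 -0.99053342] res 0.3502408321342294
```

{"api": "jog_arm", "payload": {"offset": [[0,2,0],[0,2,0],[0,2,0],[0,0,0],[0,0,0]], "rotation": [[0,0,0],[0,0,0],[0,0,0],[0,0,0],[0,0,0]]}}

```text
time: 15.98
ee_pos: [436.2, -29.2, 104.7]
tool_rot: [-1.9, -2.499, 0.002]
force: [-6.2, -1.6, 9.0]
finger_gap: 9.5
```

{"api": "jog_arm", "payload": {"offset": [[0,2,0],[0,2,0],[0,0,0],[0,0,0],[0,0,0]], "rotation": [[0,0,0],[0,0,0],[0,0,0],[0,0,0],[0,0,0]]}}

```text
time: 16.6
ee_pos: [438.9, -28.2, 104.7]
tool_rot: [-1.898, -2.498, 0.005]
force: [-13.7, -5.0, 17.2]
finger_gap: 9.4
```

```bash
python3 rim.py 4
```

```text
16.6 [438.86357051 -28.21924281 104.65546159] 9.392891967832302 [-13.68199698  -4.97979162  17.22775349] TCP jig [-56.14054123  -2.64308663] 104.65546159361168
tool force jig [-14.51873295  -1.09624784]
rim plane [-1.97337394e-02  3.06689571e-03  4.48562942e+01] 7117
housing centre jig [ 3.17115797 -0.70315499] res 0.6819247677399147
```

{"api": "jog_arm", "payload": {"offset": [[0,0,0],[0,0,0],[0,0,0],[0,0,0]], "rotation": [[0,0,0],[0,0,0],[0,0,0],[0,0,0]], "force": 3}}

```text
time: 17.15
ee_pos: [439.5, -28.0, 104.3]
tool_rot: [-1.899, -2.498, 0.004]
force: [-5.3, -1.9, 4.5]
finger_gap: 11.4
```

```bash
python3 rim.py 4
```

```text
17.15 [439.50586458 -28.03542055 104.26833833] 11.416165646730368 [-5.30222554 -1.85410341  4.49493455] TCP jig [-55.47246868  -2.63971594] 104.26833833097982
tool force jig [-5.60601881 -0.35192085]
rim plane [-1.99729814e-02  7.78638201e-04  4.49302513e+01] 7210
housing centre jig [ 3.13110024 -0.78487262] res 0.6423983567256499
```

{"api": "jog_arm", "payload": {"offset": [[0,0,0],[0,0,0],[0,0,1.5],[0,0,1.5],[0,0,0]], "rotation": [[0,0,0],[0,0,0],[0,0,0],[0,0,0],[0,0,0]], "fingers": 20, "force": 40}}

```text
time: 17.82
ee_pos: [441.0, -28.1, 101.6]
tool_rot: [-1.901, -2.501, 0.0]
force: [-2.3, -1.0, -1.6]
finger_gap: 20.2
```

```bash
python3 rim.py 0
```

```text
17.825 [441.03172071 -28.07532396 101.57111509] 20.248693881800673 [-2.31251455 -1.02992745 -1.59542311] TCP jig [-54.0141946   -3.09056617] 101.57111508749165
tool force jig [-2.50482155 -0.36652847]
rim plane [-1.09026438e-02 -2.32681886e-03  4.52607604e+01] 6834
housing centre jig [ 0.50095444 -0.90959643] res 0.6941885002382122
```

{"api": "jog_arm", "payload": {"offset": [[0,2,0],[0,2,0],[0,2,0],[0,0,0],[0,0,0]], "rotation": [[0,0,0],[0,0,0],[0,0,0],[0,0,0],[0,0,0]]}}

```text
time: 18.5
ee_pos: [445.9, -26.5, 101.5]
tool_rot: [-1.899, -2.5, 0.003]
force: [-6.9, -3.6, 2.5]
finger_gap: 19.9
```

```bash
sed -i 's/^    # outer edge/    w=q[np.hypot(*(q[:,:2]-c0).T)<61]\n    print("inner plane",np.linalg.lstsq(np.c_[w[:,:2],np.ones(len(w))],w[:,2],rcond=None)[0],len(w))\n    # outer edge/' rim.py; python3 rim.py 6
```

```text
18.5 [445.92964031 -26.50132068 101.47141862] 19.851306154192336 [-6.90799109 -3.61604071  2.45324879] TCP jig [-48.87314224  -2.89903729] 101.47141862040095
tool force jig [-7.6282574  -1.61424297]
rim plane [-1.32725736e-02 -1.13417537e-03  4.51926065e+01] 7124
inner plane [-5.03843040e-03  6.39845244e-04  4.54702536e+01] 5288
housing centre jig [ 5.27325831 -0.92143715] res 0.6796235720601516
```

{"api": "jog_arm", "payload": {"offset": [[0,2,0],[0,2,0],[0,2,0],[0,0,0],[0,0,0]], "rotation": [[0,0,0],[0,0,0],[0,0,0],[0,0,0],[0,0,0]]}}

```text
time: 19.18
ee_pos: [450.9, -25.0, 101.4]
tool_rot: [-1.898, -2.498, 0.005]
force: [-11.7, -6.0, 7.3]
finger_gap: 20.3
```

```bash
python3 rim.py 10
```

```text
19.175 [450.89834703 -25.00408746 101.42079511] 20.321262108284582 [-11.68799815  -6.04628439   7.32762141] TCP jig [-43.68468824  -2.80055433] 101.4207951109862
tool force jig [-12.88722421  -2.66201199]
rim plane [-1.07869303e-02 -2.01470893e-03  4.53332101e+01] 6969
inner plane [-4.43839966e-03  6.76086278e-04  4.55105185e+01] 5472
housing centre jig [10.15259544 -0.6218873 ] res 0.5692385753487983
```

```bash
cat > jaw.py <<'E'
from rim import *
t=np.load("top3.npz")
def front(c,n):
    P=world(c);J=jig(P.reshape(-1,3));z=P[...,2].ravel()
    k=(z>36)&(z<45)
    for y0,y1 in((-66,-54),(54,66)):
        m=k&(J[:,1]>y0)&(J[:,1]<y1)&(J[:,0]>15)&(J[:,0]<125)
        if m.sum()>5: print(n,(y0,y1),m.sum(),"front/back x",np.percentile(J[m,0],[2,98]).round(1))
front(t,"free top");front(np.load("side0.npz"),"free side")
for n in("top","side","wrist"):
    c=robot.read_camera(n);np.savez(n+"5.npz",**c);front(c,n)
    o=np.array([492.2,-10.5])
    u,v=proj(c,[*(o+R@[30,0]),30])[0].astype(int)
    h,w=(60,80) if n!="wrist" else(150,200)
    y0=max(0,min(384-2*h,v-h));x0=max(0,min(512-2*w,u-w))
    cv2.imwrite(f"c_{n}.png",cv2.resize(c["pixels"][y0:y0+2*h,x0:x0+2*w,::-1],(400,300),interpolation=2))
I=[cv2.imread(f"c_{n}.png") for n in("top","side","wrist")]
cv2.imwrite("pics/p5.png",np.vstack([np.hstack(I[:2]),np.hstack([I[2],I[2]*0])]))
E
python3 jaw.py
```

```text
free top (-66, -54) 86 front/back x [ 33.2 100. ]
free top (54, 66) 80 front/back x [32.4 99.3]
free side (-66, -54) 72 front/back x [28.6 97.9]
free side (54, 66) 46 front/back x [30.4 96. ]
top (-66, -54) 92 front/back x [ 26.6 110.4]
top (54, 66) 54 front/back x [ 54.6 108.5]
side (-66, -54) 74 front/back x [ 16.8 102.9]
side (54, 66) 17 front/back x [52.5 76.6]
wrist (-66, -54) 1129 front/back x [54.1 91.2]
wrist (54, 66) 2020 front/back x [20.7 72.1]
```

View pics/p5.png

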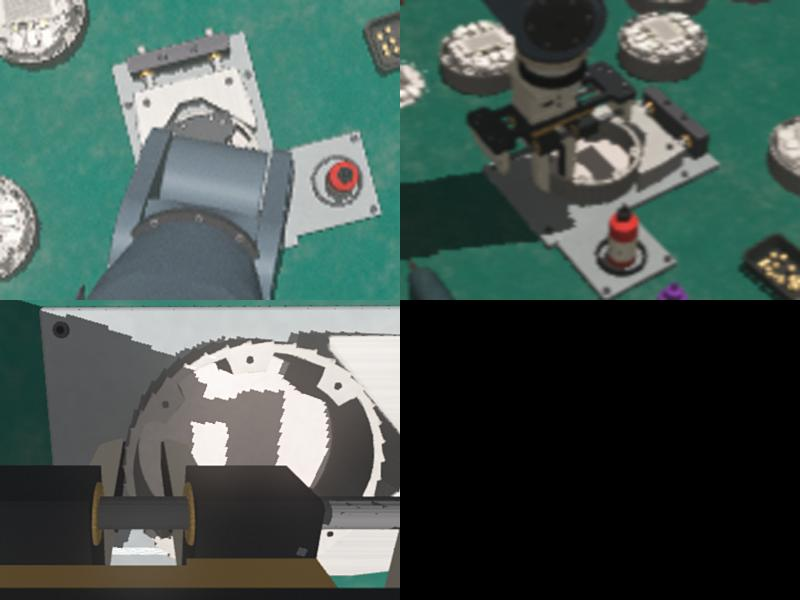

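Jaw travel from the top view is about 9.8 mm (roughly 8.9 N). The housing sits in the vee and the bottle is still in the ring (top crop (340,178)). I'll relieve the vertical and side preload slightly.

{"api": "jog_arm", "payload": {"offset": [[-0.5,0.4,-0.8],[-0.3,0,-0.4],[0,0,0],[0,0,0]], "rotation": [[0,0,0],[0,0,0],[0,0,0],[0,0,0]]}}

```text
time: 19.88
ee_pos: [451.4, -25.4, 102.2]
tool_rot: [-1.898, -2.498, 0.004]
force: [-9.0, -3.1, -1.1]
finger_gap: 20.2
```

```bash
python3 rim.py 10
```

```text
19.875 [451.42137616 -25.39425703 102.20767437] 20.20801150053411 [-9.00141419 -3.09133453 -1.08942476] TCP jig [-43.28658871  -3.31757322] 102.2076743664664
tool force jig [-9.50193209 -0.54322477]
rim plane [-1.55759226e-02 -1.71674774e-03  4.57338237e+01] 6764
inner plane [-1.03238667e-02  1.03094401e-03  4.58623536e+01] 5576
housing centre jig [10.64306554 -0.83885181] res 0.5809705040335587
```

{"api": "jog_arm", "payload": {"offset": [[0,0,0.6],[0,0,0.3],[0,0,0],[0,0,0]], "rotation": [[0,0,0],[0,0,0],[0,0,0],[0,0,0]]}}

```text
time: 20.42
ee_pos: [451.4, -25.4, 101.4]
tool_rot: [-1.898, -2.498, 0.004]
force: [-10.9, -2.8, 2.2]
finger_gap: 20.3
```

```bash
python3 rim.py 10; python3 jaw.py | grep ^top
```

```text
20.425 [451.38116836 -25.38248072 101.44993952] 20.259320288353766 [-10.92923585  -2.7986621    2.17668703] TCP jig [-43.32211679  -3.29536727] 101.44993951995114
tool force jig [-11.27888715   0.25963526]
rim plane [-1.09020693e-02 -1.07715899e-03  4.53488739e+01] 6899
inner plane [-4.96919939e-03  8.82435845e-04  4.55042901e+01] 5643
housing centre jig [10.57087987 -0.9263361 ] res 0.6231843088342686
top (-66, -54) 94 front/back x [ 18.6 109.6]
top (54, 66) 55 front/back x [ 54.3 106.8]
```

{"api": "jog_arm", "payload": {"offset": [[0,0,0.2],[0,0,0],[0,0,0],[0,0,0],[0,0,0]], "rotation": [[0,0,0],[0,0,0],[0,0,0],[0,0,0],[0,0,0]]}}

```text
time: 21.25
ee_pos: [451.4, -25.4, 101.4]
tool_rot: [-1.898, -2.498, 0.004]
force: [-11.4, -2.7, 5.3]
finger_gap: 19.9
```

{"api": "jog_arm", "payload": {"offset": [[0,0,0],[0,0,0],[0,0,0],[0,0,0],[0,0,0]], "rotation": [[0,0,0],[0,0,0],[0,0,0],[0,0,0],[0,0,0]]}}

```text
time: 21.88
ee_pos: [451.4, -25.4, 101.4]
tool_rot: [-1.898, -2.498, 0.004]
force: [-11.3, -2.7, 5.6]
finger_gap: 20.4
```

```bash
python3 rim.py 10; python3 - <<'E'
from bench import robot
from h import *
t=robot.read_camera("top");q=world(t).reshape(-1,3);q=q[(np.hypot(q[:,0]-490,q[:,1]+157)<26)&(q[:,2]>40)];print("bottle",q.mean(0),q[q[:,2]>77].mean(0))
E
```

```text
21.875 [451.41055331 -25.39559506 101.41583861] 20.408091138464172 [-11.33033239  -2.73301574   5.57569031] TCP jig [-43.29737038  -3.31593608] 101.41583861120709
tool force jig [-11.64730991   0.43125271]
rim plane [-1.00319290e-02 -1.86483673e-03  4.53651955e+01] 6888
inner plane [-4.54580453e-03  9.95542751e-04  4.54874965e+01] 5656
housing centre jig [10.64543027 -0.94067068] res 0.668018539713465
bottle [ 489.77945154 -156.82209141   74.65900721] [ 492.03937052 -158.68631646   85.08695672]
```

Everything is steady, so I'm handing in.

```bash
python3 -c "
from bench import robot
print(robot.job_done())"
```

```text
the job is handed in; nothing more can be done
None
```

The job is handed in at about 22 s of the 64 s. The red thread-lock bottle stands in the ring, let go, and the open housing is seated in the vee with the fingers still pushing on it.

- **Bottle:** my last look shows it still upright, about 1 mm from the ring centre. I picked the red bottle over the white one because it measured about 90 mm high against 104 mm.
- **Housing position:** it sits flat on the plate, with a measured tilt of about 0.25°, close to my measuring error.
- **Push:** I am pushing with the outer finger only; the fingers are set to a 20 mm opening and the wall is not clamped. The tool reads a steady 11.6 N along the push direction and 0.4 N sideways.
- **Jaw travel:** it is about 9 to 10.5 mm, well short of the 22 mm back stop. That gives about 9 N of spring force; I put the rest of the reading down to friction.
- **Seating on both faces:** I inferred this from the near-zero side force and the housing being centred in the vee; I did not see it directly.

**What disagreed:**
- My first, gripped push tilted the housing by about 1° and reached 14.5 N at the tool, above your 13 N. I let go, let it settle and pushed again with the fingers open.
- In the last top-view check the jaw travel read 9.6 mm on one side and 7.5 mm on the other, while the housing centre gave 10.6 mm. All three correspond to between 7 and 10 N.

I did not measure the other things on the bench again at the end. I never gripped or aimed at any of them, and no contact showed up in the force readings.

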